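Lock the recipe-card holder onto its ball mount

TASK

Fit the recipe-card holder onto its ball mount: first raise its handle up to the stop, then with the handle still up lower the holder's socket slowly over the ball, past its spring click, until its foot rests fully home on the mount's flange, and seat it there with a firm push of about 25 N before you let go. Finally press the handle down as far as it goes so that its hook locks under the ball. Never force anything hard against the mount or drop the holder on it, leave it upright, and do not disturb the things standing around.

Things in the scene. Friction and masses are not known exactly. Their poses are not given: they have to be found in the camera images.
- card_holder: Loose upright card holder, 84 mm tall, 0.5 to 0.8 kg: an aluminium eight-sided cup 48 mm across (z 0 to 44 mm) with a foot rim 100 mm across and 5 mm thick, open below; roof flange 54 mm across up to z 48.5 mm, 22 mm square neck, slotted wooden block on top. Origin: centre of the underside, z up; the closed handle points to -x. Starts on the worktop. On the ball any heading is right
- holder_grip (a point): Centre of the wooden block, 71 mm above the holder's underside on its axis, same axes. The block is 34 (x) x 30 (y) x 26 mm, z 58 to 84 mm: the place to grip and carry it, across its y sides
- holder_mouth (a point): Centre of the socket mouth (the holder's origin). Bore 34 mm wide. Two sprung detents on the +-y sides of the bore first meet the ball with the holder about 24 mm above home, resist with about 4 to 9 N (about its weight), and let the ball through 12 mm above home; from there they pull it on, and it would drop if let go. Home: the foot rim sits flat on the stud's flange
- handle_pivot (a point): Pivot of the handle: its axis runs along the holder's y through x -30, z 42 mm of the holder. An 8 mm steel rod runs from here straight out to the knob; below the pivot a hook reaches, handle closed, through the slot on the cup's -x side to under the ball; raising the handle swings it out of the bore. Handle down, it blocks the socket
- handle_knob (a point): Centre of the black roller knob at the handle's end, a barrel 16 mm across and 18 mm long along the holder's y, spinning freely about that axis (pinched on its flat ends it turns on its own pin): 52 mm from the pivot axis; handle closed, at x -82, y 0, z 42 mm of the holder
- handle (a joint): Angle of the handle, rad: 0 down, straight out level to the holder's -x (locked), growing as its knob is raised, 1.15 at its upper stop, steeply up. Stays where it is left; about 1.7 N at the knob, square to the rod, moves it. Cannot close while the ball is in the socket but not home
- ball_mount: Mount fixed to the worktop: round dark steel foot 110 mm across, 20 mm high; origin at the centre of its underside, z up. The stud on its axis does not give. To seat the holder, press until the load on the arm has changed by 20 to 40 N from just carrying it (judged: contact force over 18 N for 0.1 s, never over 65 N). Lower it slower than 0.12 m/s over the last 15 mm
- stud_low (a point): On the mount's axis, 30 mm above the worktop: the LOWEST height of the stud's flange top. The stud is set anywhere from 0 to 18 mm higher than this, differently each time, and that is not tracked. Stud: flange 104 mm across and 6 mm thick, 13 mm neck, 30 mm steel ball with its centre 26 mm above the flange's top (ball top 71 to 89 mm above the worktop)
- spice_jar: Bystander: spice jar, 45 mm across, 106 mm tall, behind the work; origin under its centre
- jar: Bystander: squat glass jar with a lid, 58 mm across, 74 mm tall, behind on the left; origin under its centre
- pod: Bystander: small coffee capsule, 37 mm across, 27 mm tall, near the front edge; origin under its centre
- lemon: Bystander: lemon, about 71 x 53 x 51 mm, near the front edge; origin at its underside
- cup: Bystander: small cup with a handle, 62 mm across, 50 mm tall, right of the work; origin under its centre
Not all that is in view belongs to the job. What is shaped like the ball_mount but blue is not meant.

How it is judged:
By the outcome, as a careful person would: the job done as asked, in the order asked, and still so for the second after the job is handed in, with the robot touching nothing.
It also fails if it takes over 72 s, if anything falls off the work surface, if the arm or the gripper's body presses on something with over 40 N, if the wrist force passes 120 N, or if a joint passes its speed limit or range.

ROBOT

A 6-joint arm with a two-finger parallel gripper is mounted at the origin on a cart in front of the work surface, level with it; the furniture and walls round the work are solid. World frame = base frame: x ahead of the robot, y to its left, z up, the work surface at z = 0. Lengths are in m, angles in rad, forces in N, time in s.
With the tool pointing down it reaches from about 0.25 to 0.725 m from the base axis. Payload 4 kg.
Tool frame: the origin (TCP) lies on the centre line of the jaws, within the pads' length; the fingertips stand 17 mm ahead of it and the grasp point (between the pads) lies 2 mm behind it; z points along the fingers, y is the line along which they close (so a half turn about z gives the same grasp; the last joint's range is limited). The gripper opens to 85 mm and grips with 20 to 120 N. Pads are 22 mm wide; open, the fingers measure 114 mm over their backs; the gripper's body (76 mm by 85 mm) begins 54 mm behind the grasp point. The pads swing forward as they close: fully open they stand 13 mm farther back than shut.
Start: joints at [1.231, 0.241, 0.005, 1.335, 0, 1.571], TCP at [0.167, 0.471, 0.248] pointing down, gripper open.
Joint ranges: [-2.72, 2.72], [-1.05, 1.87], [-1.09, 1.28], [-1.99, 2.15], [-1.42, 1.44], [-3.14, 3.14]. Speed limits (rad/s): [2.79, 2.79, 3.14, 3.14, 3.14, 3.14].

INTERFACE

Orientations are given as a unit quaternion [x, y, z, w].
In Python, from workcell import get_obs, imaging, order gives the robot as it stands.
- The arm moves only by the tool apply_moves, never from a script. Its argument "targets" is a list that holds one entry, the list of rows, each a list of 5 numbers: the shift along the world's x, y, z in units of 40 mm (1.0 is 40 mm), then the turn about the world's z in degrees, then the gripper command: -1 is shut, 1 is fully open, values between are in proportion. In form: [[[dx, dy, dz, turn, fingers], ...]]. A call has 1 to 8 rows; each row shifts and turns the commanded pose from where the row before left it; what a row does not reach is not made up. A row lasts 1/12 s, in which the tool goes at most 41.7 mm and 7.16 degrees, less where a joint would pass 70% of its speed; a pose out of reach is approached as far as the arm can. A call is refused whole if a number of a shift passes 1 or a number of a turn 7.16, either way. A call with a gripper value outside its range is refused whole. The fingers move at their own pace and stop on an object; the grip force is fixed at half the most. Time passes only in rows, so rows that do not move let the fingers close. It gives the time, the measured TCP pose, the force, the opening and the grip force at its end, in the units of the state.
- get_obs(): the state, without advancing time (a new reading comes with each control period).
- imaging.camera(name): name is "side" or "top"; returns (picture, depth): 420x560x3 uint8, blue, green, red; 420x560 float32, m along the optical axis (not along the pixel's ray), 0 where there is no reading.
- imaging.get_calibration(name): a dict with "camera_matrix" (3x3 intrinsics, pixels), "k1" (the pictures are not rectified: a ray, as slopes to the right and down, at radius r is drawn at 1 + k1 r^2 times it, then the intrinsics apply), "eye" and "rotation" of the camera in the world. Camera axes: x right, y down, z forward; pixel columns grow to the right and rows downward; lengths in m; the calibration is good to about 2 mm. A picture is of the moment at which its call begins. get_calibration takes no time and is no camera call.
- order.job_done(): hands the job in; it is judged then, once.
The state is a dict: "clock": time; "joint_pos": joint angles; "joint_vel": joint speeds; "tau": joint torques, N m; "eef_pos": TCP position; "tool_rot": TCP orientation; "ft_force": force on the tool from outside, world axes, zero at the start; "ft_torque": the same for the moment, N m; "grip_width": finger opening in m; "grasp_force": force on a finger pad.
Only numpy, scipy, OpenCV 4.12 (cv2) and the standard library are available. Lean on these libraries where they do the work, as an engineer would, in place of code of your own. Each camera call takes 0.05 s, during which the arm holds its last target. There are 200 camera calls.

## Working session

There is one attempt and no reset: what is moved stays moved. The work goes in short steps, Python scripts to look and compute and a tool call to move; the robot and the scene stay as the last step left them, time stands still between calls to the robot, and variables do not carry over. Pictures are saved under pics/ and viewed, at most 10 in all, crops included, and the job is handed in when it is done.

Besides the shell and the picture viewer there is one more tool, called after "Call:" in YAML: its name, and indented under it one key for each argument. apply_moves: Moves the arm, as the interface text tells. Its arguments: {"type":"object","properties":{"targets":{"type":"array","items":{"type":"array","items":{"type":"array","items":{"type":"number"}}}}},"required":["targets"]}

```bash
mkdir -p pics
cat > h.py <<'E'
import numpy as np, cv2
from workcell import get_obs, imaging, order
def cast(cal,uv,z=None,depth=None):
    K=np.array(cal["camera_matrix"]);R=np.array(cal["rotation"]);e=np.array(cal["eye"])
    d=np.array([(uv[0]-K[0,2])/K[0,0],(uv[1]-K[1,2])/K[1,1]]);s=d.copy()
    for _ in range(20): s=d/(1+cal["k1"]*(s@s))
    r=R@np.array([s[0],s[1],1.])
    return e+r*((z-e[2])/r[2] if depth is None else depth)
def cloud(cal,D):
    K=np.array(cal["camera_matrix"]);R=np.array(cal["rotation"]);e=np.array(cal["eye"])
    v,u=np.mgrid[:D.shape[0],:D.shape[1]]
    d=np.stack([(u-K[0,2])/K[0,0],(v-K[1,2])/K[1,1]],-1);s=d.copy()
    for _ in range(20): s=d/(1+cal["k1"]*(s**2).sum(-1,keepdims=True))
    r=np.concatenate([s,np.ones_like(s[...,:1])],-1)@R.T
    return e+r*D[...,None]
E
python3 - <<'E'
from h import *
for n in("top","side"):
    p,d=imaging.camera(n);cv2.imwrite(f"pics/{n}0.png",p);np.save(f"{n}0.npy",d);c=imaging.get_calibration(n);print(n,c)
print(get_obs())
E
```

```text
top {'camera_matrix': array([[460.08942838,   0.        , 276.98000248],
       [  0.        , 460.08942838, 214.25738847],
       [  0.        ,   0.        ,   1.        ]]), 'k1': 0.028632747584423197, 'eye': array([0.29171498, 0.29680681, 1.1008709 ]), 'rotation': array([-0.65372757,  0.74886284, -0.08155887,  0.0720616 ])}
side {'camera_matrix': array([[476.99633664,   0.        , 279.24687765],
       [  0.        , 476.99633664, 211.18464322],
       [  0.        ,   0.        ,   1.        ]]), 'k1': 0.05539780998104553, 'eye': array([0.35571015, 1.24779667, 0.86133419]), 'rotation': array([-0.06242228,  0.89530591, -0.4396867 ,  0.03473323])}
{'clock': 0.1, 'joint_pos': array([1.23098042e+00, 2.41367439e-01, 3.87304132e-03, 1.33519826e+00,
       1.09033737e-05, 1.57078427e+00]), 'joint_vel': array([ 3.11600783e-05, -2.23824208e-03,  2.49535799e-03, -1.01440824e-03,
       -7.46946070e-04, -6.92112082e-04]), 'tau': array([-4.29109514e-04, -3.73136795e+01,  2.53010327e+01,  1.08983627e-02,
       -4.56485895e-05,  3.41020140e-06]), 'eef_pos': array([0.16647843, 0.47091294, 0.24749244]), 'tool_rot': array([ 1.69085614e-01,  9.85600911e-01, -9.33589914e-04, -1.65705745e-04]), 'ft_force': array([ 0.17426107, -0.69297903, -0.45108032]), 'ft_torque': array([ 0.02427333, -0.01741089, -0.03249807]), 'grasp_force': 0.0, 'grip_width': 0.08501190062296217}
```

View pics/top0.png

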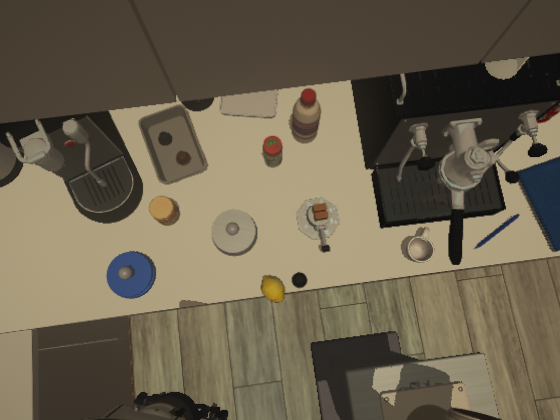

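View pics/side0.png

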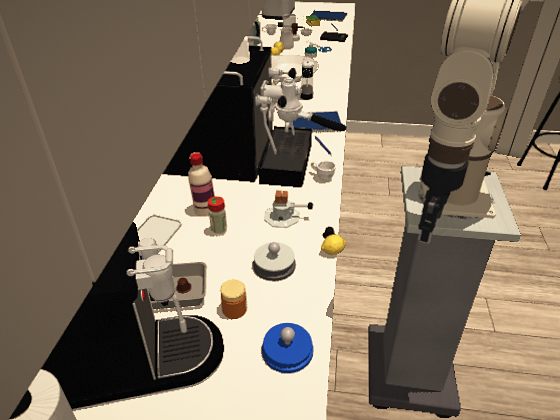

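The top view shows the holder (wood block) at (320,213) with its black knob at (325,247). Two things are shaped like the mount: grey steel at (234,232), and blue at (131,274), which is the decoy. The grey one fits. I'll confirm that in one crop and measure.

```bash
sed -i 's/R=np.array(cal\["rotation"\])/R=Rot.from_quat(cal["rotation"]).as_matrix()/; 1a from scipy.spatial.transform import Rotation as Rot' h.py
python3 - <<'E'
from h import *
cs={n:imaging.get_calibration(n) for n in("top","side")}
im={n:cv2.imread(f"pics/{n}0.png") for n in cs}
P={n:cloud(cs[n],np.load(f"{n}0.npy")) for n in cs}
a=cv2.resize(im["top"][170:310,90:370],None,fx=2.8,fy=2.8,interpolation=cv2.INTER_CUBIC)[:, :784]
cv2.imwrite("pics/crop1.png",a)
for n in cs:
    X=P[n];hsv=cv2.cvtColor(im[n],cv2.COLOR_BGR2HSV)
    rc={"top":(290,350,190,260),"side":(255,320,183,232)}[n]
    rm={"top":(205,262,203,260),"side":(248,300,235,285)}[n]
    def reg(r): 
        return X[r[2]:r[3],r[0]:r[1]].reshape(-1,3),hsv[r[2]:r[3],r[0]:r[1]].reshape(-1,3)
    p,h=reg(rc)
    w=(h[:,0]<14)&(h[:,1]>110)&(p[:,2]>.05)
    q=p[w&(p[:,2]>.078)]; print(n,"block top",len(q),q.mean(0),(q.min(0)+q.max(0))/2, p[w][:,2].max())
    k=(h[:,2]<45)&(p[:,2]>.03)&(p[:,2]<.1); print(" knob",k.sum(),np.median(p[k],0),p[k].min(0),p[k].max(0))
    f=(p[:,2]>.003)&(p[:,2]<.02)&(h[:,2]>60); print(" rim",(p[f].min(0)+p[f].max(0))/2,np.ptp(p[f],0))
    p,h=reg(rm)
    b=p[:,2]>p[:,2].max()-.012; print(" ball",b.sum(),p[:,2].max(),p[b].mean(0))
    f=(p[:,2]>.025)&(p[:,2]<.055); print(" flange",f.sum(),np.median(p[f][:,2]),(p[f].min(0)+p[f].max(0))/2,np.ptp(p[f],0), np.histogram(p[f][:,2],15))
for nm,r in dict(spice=(262,285,135,168),jarl=(148,180,195,226),cup=(405,435,228,262),lemon=(260,286,275,302),pod=(290,308,271,288)).items():
    p=P["top"][r[2]:r[3],r[0]:r[1]].reshape(-1,3);p=p[p[:,2]>.015];print(nm,p.min(0),p.max(0))
E
```

```text
top block top 170 [0.50903002 0.17035098 0.08342646] [0.50936326 0.1701675  0.08282752] 0.08762820083185674
 knob 34 [0.42869657 0.16825168 0.05326387] [0.42305151 0.16071337 0.04999322] [0.43445608 0.17577806 0.0568724 ]
 rim [0.49336959 0.16628896 0.01127964] [0.18275115 0.15657537 0.01655195]
 ball 16 1.1008709041435987 [0.29171498 0.29680681 1.1008709 ]
 flange 1364 0.03642452410272512 [0.50015433 0.37529686 0.035819  ] [0.10302095 0.10278509 0.01316603] (array([  1,   2,  12,  30,  65, 119, 177, 229, 245, 203, 136,  91,  35,
        13,   6]), array([0.02923599, 0.03011372, 0.03099146, 0.03186919, 0.03274693,
       0.03362466, 0.0345024 , 0.03538013, 0.03625787, 0.0371356 ,
       0.03801334, 0.03889108, 0.03976881, 0.04064655, 0.04152428,
       0.04240202]))
side block top 83 [0.51005998 0.1743435  0.08377157] [0.51015591 0.17211183 0.08363302] 0.08904505798048934
 knob 22 [0.42924107 0.17322671 0.05186958] [0.42517715 0.16008186 0.04600438] [0.4349449  0.17873651 0.05568734]
 rim [0.5047547  0.11812407 0.01147993] [0.21288973 0.25235376 0.01695572]
 ball 6 0.8613341899615818 [0.35571015 1.24779667 0.86133419]
 flange 843 0.0368233474581765 [0.50028857 0.37579312 0.03933701] [0.10249052 0.10492146 0.01886491] (array([  4,   6,  26,  79, 185, 229, 189,  91,  19,  10,   1,   0,   1,
         2,   1]), array([0.02990455, 0.03116221, 0.03241987, 0.03367753, 0.03493519,
       0.03619285, 0.03745051, 0.03870818, 0.03996584, 0.0412235 ,
       0.04248116, 0.04373882, 0.04499648, 0.04625414, 0.0475118 ,
       0.04876946]))
spice [0.29171498 0.23674417 0.01562059] [0.6964776  0.29680681 1.1008709 ]
jarl [0.29171498 0.29680681 0.01563718] [0.59749455 0.55743629 1.1008709 ]
cup [ 0.29171498 -0.07981948  0.01500581] [0.44716367 0.29680681 1.1008709 ]
lemon [0.29171498 0.27354113 0.02312091] [0.38659354 0.32822482 1.1008709 ]
pod [0.35587089 0.22371401 0.015236  ] [0.38118551 0.24811138 0.03030124]
```

View pics/crop1.png

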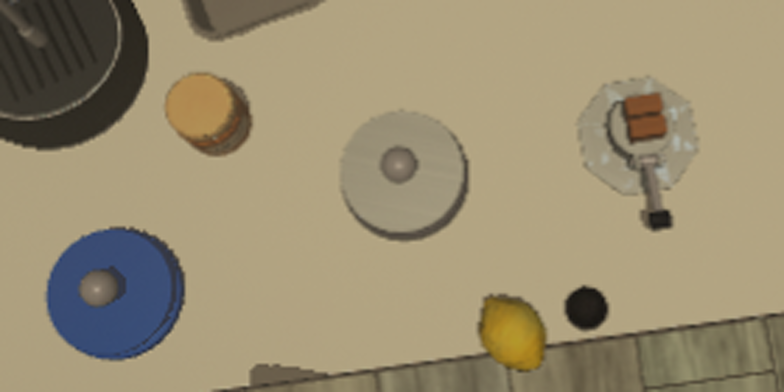

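The crop confirms it. Grey mount: centre (0.500, 0.3755), flange top about 0.0366 (allowed 0.030 to 0.048), flange about 103 mm across (104 given). Holder: axis (0.510, 0.172), block top 0.0835 (84 mm given), knob at (0.429, 0.171), 81 mm from the axis (82 given). The heading is about 1°.

Next I move over the knob.

Call:
apply_moves:
  targets:
    - [[0.66,-0.75,0,2.6,0.1],[0.66,-0.75,0,2.6,0.1],[0.66,-0.75,0,2.6,0.1],[0.66,-0.75,0,2.6,0.1],[0.66,-0.75,0,2.6,0.1],[0.66,-0.75,0,2.6,0.1],[0.66,-0.75,0,2.6,0.1],[0.66,-0.75,0,2.6,0.1]]

```text
clock: 0.77
eef_pos: [0.3785, 0.2296, 0.2481]
tool_rot: [-0.013, 1.0, -0.0, -0.0]
ft_force: [1.4, 0.1, -0.4]
grip_width: 0.047
grasp_force: 0.0
```

Call:
apply_moves:
  targets:
    - [[0.63,-0.75,0,0,0.1],[0.63,-0.75,0,0,0.1],[0,0,-0.8,0,0.1],[0,0,-0.8,0,0.1],[0,0,-0.8,0,0.1],[0,0,0,0,0.1],[0,0,0,0,0.1]]

```text
clock: 1.35
eef_pos: [0.4266, 0.1706, 0.151]
tool_rot: [-0.012, 1.0, -0.001, -0.003]
ft_force: [0.3, 0.5, 1.5]
grip_width: 0.0472
grasp_force: 0.0
```

Call:
apply_moves:
  targets:
    - [[0.05,0,-0.6,0,0.1],[0,0,-0.6,0,0.1],[0,0,-0.5,0,0.1],[0,0,-0.5,0,0.1],[0,0,-0.3,0,0.1],[0,0,-0.18,0,0.1],[0,0,0,0,0.1],[0,0,0,0,0.1]]

```text
clock: 2.02
eef_pos: [0.4315, 0.1721, 0.0465]
tool_rot: [-0.012, 1.0, 0.0, 0.001]
ft_force: [0.2, 0.7, 0.2]
grip_width: 0.0472
grasp_force: 0.0
```

Run:
```python
from h import *
p,d=imaging.camera("side");np.save("side1.npy",d);cv2.imwrite("pics/side1.png",cv2.resize(p[150:250,230:370],None,fx=5,fy=5,interpolation=cv2.INTER_CUBIC));print(get_obs()["ft_force"],get_obs()["eef_pos"])
```

```text
[ 0.48224208  0.60885604 -0.20202516] [0.43166359 0.17215872 0.04671038]
```

View pics/side1.png

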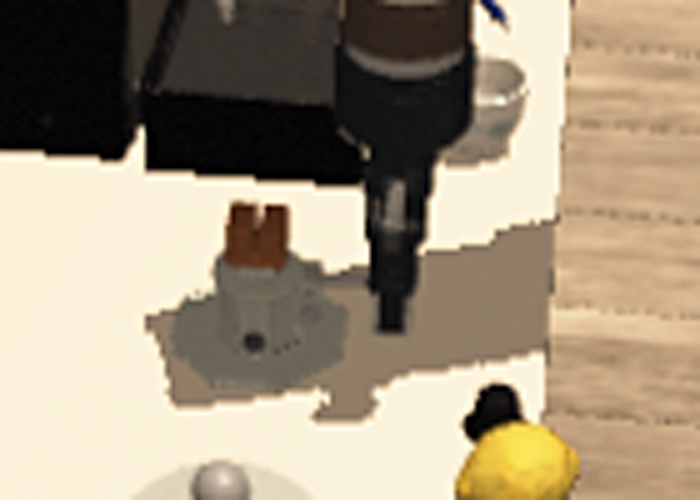

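The side crop shows the finger at (390,300) straddling the rod and knob, clear of the holder's cup. I lower it by 5 mm and pinch.

Call:
apply_moves:
  targets:
    - [[-0.06,0,-0.12,0,0.1],[0,0,0,0,-0.2],[0,0,0,0,-0.5],[0,0,0,0,-1],[0,0,0,0,-1],[0,0,0,0,-1],[0,0,0,0,-1],[0,0,0,0,-1]]

```text
clock: 2.73
eef_pos: [0.4277, 0.1711, 0.0403]
tool_rot: [-0.011, 1.0, -0.0, -0.0]
ft_force: [-1.0, -3.0, 2.2]
grip_width: 0.0168
grasp_force: 58.4
```

Call:
apply_moves:
  targets:
    - [[0.015,0,0.194,0,-1],[0.044,0,0.19,0,-1],[0.071,0,0.181,0,-1],[0.098,0,0.169,0,-1],[0,0,0,0,-1]]

```text
clock: 3.15
eef_pos: [0.4387, 0.172, 0.0716]
tool_rot: [-0.012, 1.0, 0.001, 0.001]
ft_force: [-1.0, -1.9, 2.4]
grip_width: 0.0165
grasp_force: 59.1
```

Call:
apply_moves:
  targets:
    - [[0.122,0,0.152,0,-1],[0.143,0,0.132,0,-1],[0.161,0,0.11,0,-1],[0,0,0,0,-1],[0,0,0,0,-1]]

```text
clock: 3.57
eef_pos: [0.4547, 0.1715, 0.0854]
tool_rot: [-0.011, 1.0, 0.0, 0.0]
ft_force: [1.4, 0.2, -5.1]
grip_width: 0.0167
grasp_force: 58.6
```

Call:
apply_moves:
  targets:
    - [[0.116,0,0.059,0,-1],[0,0,0,0,-1],[0.03,0,0.015,0,-1],[0,0,0,0,-1]]

```text
clock: 3.9
eef_pos: [0.459, 0.1714, 0.0883]
tool_rot: [-0.012, 1.0, -0.0, -0.001]
ft_force: [-3.4, -0.8, -0.6]
grip_width: 0.0169
grasp_force: 59.2
```

Call:
apply_moves:
  targets:
    - [[0.04,0,0.015,0,-1],[0,0,0,0,-1],[0,0,0,0,-1]]

```text
clock: 4.15
eef_pos: [0.4612, 0.1714, 0.089]
tool_rot: [-0.012, 1.0, -0.0, -0.0]
ft_force: [-3.7, -0.2, 0.3]
grip_width: 0.0172
grasp_force: 59.2
```

Call:
apply_moves:
  targets:
    - [[0,0,0,0,-0.3],[0,0,0,0,0],[0,0,0,0,0.1],[0,0,0,0,0.1],[0,0,0.6,0,0.1],[0,0,0.8,0,0.1],[0,0.6,0.8,0,0.1],[0,0.9,0,0,0.1]]

```text
clock: 4.82
eef_pos: [0.4655, 0.2315, 0.1839]
tool_rot: [-0.009, 1.0, 0.002, 0.006]
ft_force: [1.8, 0.3, 0.6]
grip_width: 0.0468
grasp_force: 0.0
```

Call:
apply_moves:
  targets:
    - [[-0.4,0.9,0,0,1],[-0.4,0.9,0,0,1],[-0.4,0.9,0,0,1],[-0.4,0.9,0,0,1],[0,0,0,0,1]]

```text
clock: 5.23
eef_pos: [0.395, 0.3817, 0.1772]
tool_rot: [-0.016, 1.0, 0.002, 0.0]
ft_force: [0.8, -0.6, 0.9]
grip_width: 0.085
grasp_force: 0.0
```

```bash
cat > m.py <<'E'
from h import *
import sys
t=sys.argv[1]
cs={n:imaging.get_calibration(n) for n in("top","side")};I={}
for n in cs:
    im,d=imaging.camera(n);I[n]=im
    X=cloud(cs[n],d).reshape(-1,3);h=cv2.cvtColor(im,cv2.COLOR_BGR2HSV).reshape(-1,3)
    near=(abs(X[:,0]-.5)<.12)&(abs(X[:,1]-.17)<.09)&(X[:,2]>.03)&(X[:,2]<.13)
    w=near&(h[:,0]<14)&(h[:,1]>110)&(X[:,2]>.075);q=X[w]
    print(n,"block",len(q),q.mean(0),(q.min(0)+q.max(0))/2,np.ptp(q,0))
    if n=="top": print(cv2.minAreaRect(q[:,:2].astype(np.float32)*1000))
    k=near&(h[:,2]<50)&(X[:,0]<.485);print(" knob",k.sum(),np.median(X[k],0),X[k].min(0),X[k].max(0))
a=cv2.resize(I["top"][180:280,270:370],(400,400),interpolation=cv2.INTER_CUBIC)
b=cv2.resize(I["side"][160:260,240:340],(400,400),interpolation=cv2.INTER_CUBIC)
cv2.imwrite(f"pics/{t}.png",np.hstack([a,b]))
E
python3 m.py two
```

```text
top block 173 [0.50775151 0.17215251 0.08350596] [0.50800127 0.17187706 0.08215114] [0.03440222 0.02906026 0.01309881]
((508.12689208984375, 171.7574005126953), (28.35025405883789, 34.725711822509766), 88.23377227783203)
 knob 41 [0.45690507 0.17314854 0.09574659] [0.45095135 0.16506413 0.09106532] [0.46443502 0.18030434 0.09879629]
side block 93 [0.50875262 0.17675948 0.08291219] [0.50912135 0.17343571 0.0818912 ] [0.03384695 0.03295685 0.01296283]
 knob 25 [0.45828767 0.17829327 0.09525221] [0.45196809 0.16657138 0.08273979] [0.46328672 0.18309475 0.09819335]
```

View pics/two.png

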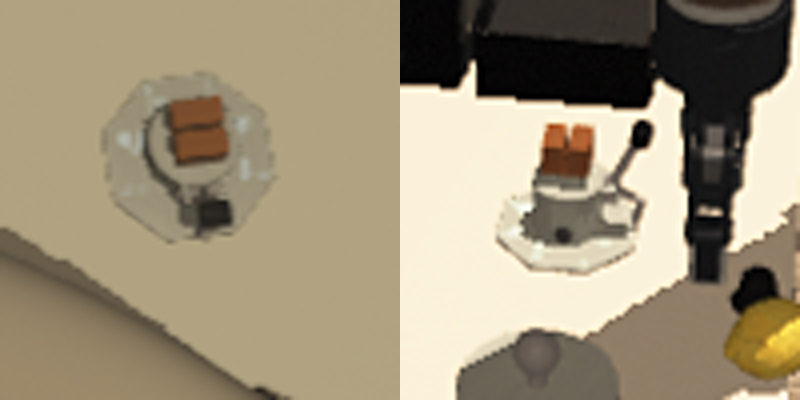

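The handle is at its stop: the knob sits 51 mm from the axis with its top at z 0.097, as expected. In the view, the knob is at (215,212) in the left half and (643,135) in the right. Now I move over the block.

Call:
apply_moves:
  targets:
    - [[0.47,-0.87,0,0,1],[0.47,-0.87,0,0,1],[0.47,-0.87,0,0,1],[0.47,-0.87,0,0,1],[0.47,-0.87,0,0,1],[0.47,-0.87,0,0,0.6],[0,0,0,0,0.6],[0,0,0,0,0.6]]

```text
clock: 6.0
eef_pos: [0.5113, 0.1629, 0.177]
tool_rot: [-0.008, 1.0, -0.0, 0.0]
ft_force: [-1.1, 0.5, 0.1]
grip_width: 0.0683
grasp_force: 0.0
```

Call:
apply_moves:
  targets:
    - [[-0.08,0.22,-0.5,0.7,0.4],[0,0,-0.6,0,0.4],[0,0,-0.5,0,0.4],[0,0,-0.4,0,0.4],[0,0,-0.3,0,0.4],[0,0,-0.15,0,0.4],[0,0,0,0,0.4],[0,0,0,0,0.4]]

```text
clock: 6.67
eef_pos: [0.5068, 0.1757, 0.0792]
tool_rot: [-0.018, 1.0, 0.0, -0.0]
ft_force: [0.5, -0.2, 0.7]
grip_width: 0.0603
grasp_force: 0.0
```

Call:
apply_moves:
  targets:
    - [[0.03,-0.09,-0.14,0,0.4],[0,0,0,0,0],[0,0,0,0,-0.3],[0,0,0,0,-1],[0,0,0,0,-1],[0,0,0,0,-1],[0,0,0,0,-1],[0,0,0,0,-1]]

```text
clock: 7.33
eef_pos: [0.5088, 0.1715, 0.0741]
tool_rot: [-0.018, 1.0, -0.0, 0.001]
ft_force: [-0.6, -3.3, 5.2]
grip_width: 0.0288
grasp_force: 61.7
```

Call:
apply_moves:
  targets:
    - [[0,0,0.2,0,-1],[0,0,0.4,0,-1],[0,0,0.6,0,-1],[0,0,0.6,0,-1],[0,0,0.6,0,-1],[0,0,0.4,0,-1],[0,0,0,0,-1],[0,0,0,0,-1]]

```text
clock: 8.0
eef_pos: [0.5079, 0.1721, 0.1849]
tool_rot: [-0.018, 1.0, 0.0, -0.0]
ft_force: [-1.1, 0.0, -7.1]
grip_width: 0.0292
grasp_force: 60.4
```

Call:
apply_moves:
  targets:
    - [[0,0.4,0,0,-1],[-0.03,0.7,0,0,-1],[-0.03,0.8,0,0,-1],[-0.03,0.8,0,0,-1],[-0.03,0.8,0,0,-1],[-0.03,0.8,0,0,-1],[-0.03,0.55,0,0,-1],[0,0.23,0,0,-1]]

```text
clock: 8.67
eef_pos: [0.4987, 0.378, 0.1816]
tool_rot: [-0.02, 1.0, -0.001, -0.003]
ft_force: [0.6, 0.2, -7.0]
grip_width: 0.0292
grasp_force: 60.6
```

Call:
apply_moves:
  targets:
    - [[0,0,0,0,-1],[0,0,0,0,-1],[0,0,0,0,-1],[0,0,0,0,-1]]

```text
clock: 9.0
eef_pos: [0.5009, 0.3733, 0.1846]
tool_rot: [-0.017, 1.0, -0.001, -0.001]
ft_force: [0.3, -0.3, -7.2]
grip_width: 0.0294
grasp_force: 60.6
```

Run:
```python
from h import *
c=imaging.get_calibration("side");im,d=imaging.camera("side");X=cloud(c,d);o=get_obs()
print(o["eef_pos"],o["ft_force"],o["ft_torque"])
# rim of holder: points z .105-.125 ; ball and mount
Xf=X.reshape(-1,3)
n=(abs(Xf[:,0]-.5)<.08)&(abs(Xf[:,1]-.375)<.08)&(d.reshape(-1)>0)
for lo,hi in((.03,.045),(.05,.08),(.1,.12)):
    p=Xf[n&(Xf[:,2]>lo)&(Xf[:,2]<hi)]
    print(lo,len(p),p.min(0) if len(p) else"",p.max(0) if len(p) else"",p.mean(0) if len(p) else "")
t,_=imaging.camera("top")
a=cv2.resize(im[190:300,220:330],(400,400),interpolation=cv2.INTER_CUBIC);b=cv2.resize(t[180:290,180:290],(400,400),interpolation=cv2.INTER_CUBIC)
cv2.imwrite("pics/three.png",np.hstack([a,b]))
```

```text
[0.50114321 0.37349903 0.18498658] [-0.37962497  0.20496318 -6.00605794] [-0.02222219 -0.06836189  0.0041183 ]
0.03 808 [0.44938818 0.32972926 0.03040013] [0.55168855 0.42995973 0.04466995] [0.49904198 0.38432503 0.03684432]
0.05 70 [0.48715708 0.37425881 0.05469409] [0.51552816 0.39084301 0.0771704 ] [0.49943264 0.38431109 0.06620141]
0.1 578 [0.45129253 0.33448486 0.11039996] [0.55089568 0.42597644 0.11986621] [0.50059817 0.39038846 0.11553378]
```

View pics/three.png

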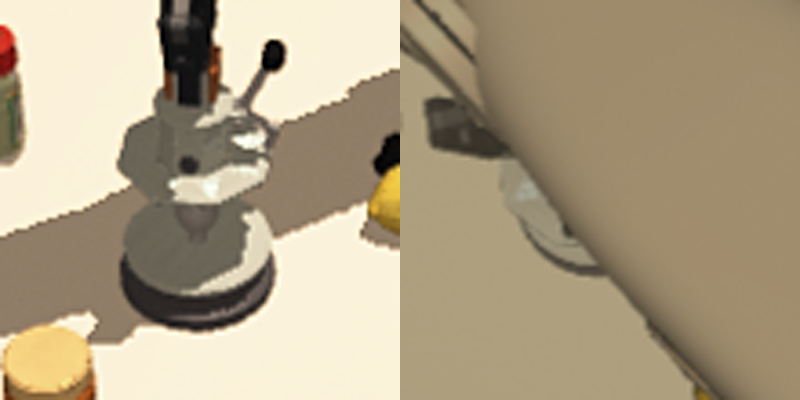

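The side view shows the holder upright above the ball, with the handle up at (272,55). The rim's x-centre is 0.501 against the ball's 0.501. I shift y by +1 mm and lower.

Call:
apply_moves:
  targets:
    - [[0,0.03,-0.15,0,-1],[0,0,-0.2,0,-1],[0,0,-0.2,0,-1],[0,0,-0.15,0,-1],[0,0,0,0,-1],[0,0,0,0,-1]]

```text
clock: 9.6
eef_pos: [0.5005, 0.3758, 0.1563]
tool_rot: [-0.018, 1.0, -0.001, -0.001]
ft_force: [-0.5, 0.1, -6.7]
grip_width: 0.029
grasp_force: 60.5
```

Call:
apply_moves:
  targets:
    - [[0,0,-0.08,0,-1],[0,0,-0.08,0,-1],[0,0,-0.08,0,-1],[0,0,-0.08,0,-1],[0,0,0,0,-1],[0,0,0,0,-1]]

```text
clock: 10.1
eef_pos: [0.5008, 0.376, 0.1442]
tool_rot: [-0.018, 1.0, -0.0, -0.0]
ft_force: [0.6, -0.8, -5.7]
grip_width: 0.0289
grasp_force: 60.5
```

Call:
apply_moves:
  targets:
    - [[0,0,-0.06,0,-1],[0,0,-0.06,0,-1],[0,0,-0.06,0,-1],[0,0,-0.06,0,-1],[0,0,0,0,-1],[0,0,0,0,-1]]

```text
clock: 10.6
eef_pos: [0.5011, 0.3752, 0.1348]
tool_rot: [-0.017, 1.0, -0.001, -0.0]
ft_force: [-0.6, -3.1, -4.2]
grip_width: 0.0289
grasp_force: 60.9
```

Call:
apply_moves:
  targets:
    - [[0,0,-0.05,0,-1],[0,0,-0.05,0,-1],[0,0,-0.05,0,-1],[0,0,0,0,-1],[0,0,0,0,-1]]

```text
clock: 11.02
eef_pos: [0.5015, 0.3759, 0.1292]
tool_rot: [-0.018, 1.0, -0.0, 0.0]
ft_force: [0.7, -4.4, -2.9]
grip_width: 0.0289
grasp_force: 60.9
```

Detent contact comes where expected. The side load of -4 N says I'm slightly too far in +y, so I ease back.

Call:
apply_moves:
  targets:
    - [[0,-0.025,0,0,-1],[0,0,-0.05,0,-1],[0,0,-0.05,0,-1],[0,0,-0.05,0,-1],[0,0,0,0,-1],[0,0,0,0,-1]]

```text
clock: 11.52
eef_pos: [0.5003, 0.3751, 0.1212]
tool_rot: [-0.018, 1.0, -0.0, -0.001]
ft_force: [1.4, -1.7, -9.4]
grip_width: 0.0289
grasp_force: 60.3
```

Call:
apply_moves:
  targets:
    - [[0,0,-0.04,0,-1],[0,0,-0.04,0,-1],[0,0,-0.04,0,-1],[0,0,0,0,-1],[0,0,0,0,-1]]

```text
clock: 11.93
eef_pos: [0.4996, 0.3748, 0.1164]
tool_rot: [-0.018, 1.0, -0.001, -0.002]
ft_force: [-0.8, -2.4, -12.5]
grip_width: 0.0294
grasp_force: 59.8
```

Call:
apply_moves:
  targets:
    - [[0,0,-0.03,0,-1],[0,0,-0.03,0,-1],[0,0,-0.03,0,-1],[0,0,0,0,-1],[0,0,0,0,-1]]

```text
clock: 12.35
eef_pos: [0.5014, 0.375, 0.1142]
tool_rot: [-0.018, 1.0, -0.0, 0.0]
ft_force: [0.3, -2.6, -14.1]
grip_width: 0.0286
grasp_force: 59.8
```

Call:
apply_moves:
  targets:
    - [[0,0,-0.025,0,-1],[0,0,0,0,-1],[0,0,-0.025,0,-1],[0,0,0,0,-1],[0,0,0,0,-1]]

```text
clock: 12.77
eef_pos: [0.5013, 0.375, 0.1127]
tool_rot: [-0.018, 1.0, -0.0, 0.0]
ft_force: [1.6, -3.6, -11.7]
grip_width: 0.0294
grasp_force: 60.0
```

Call:
apply_moves:
  targets:
    - [[0,0,-0.025,0,-1],[0,0,0,0,-1],[0,0,-0.025,0,-1],[0,0,0,0,-1],[0,0,0,0,-1]]

```text
clock: 13.18
eef_pos: [0.501, 0.3753, 0.1109]
tool_rot: [-0.018, 1.0, 0.0, 0.0]
ft_force: [0.7, -3.4, -8.4]
grip_width: 0.0288
grasp_force: 60.5
```

Call:
apply_moves:
  targets:
    - [[0,0,-0.025,0,-1],[0,0,0,0,-1],[0,0,0,0,-1]]

```text
clock: 13.43
eef_pos: [0.501, 0.3753, 0.1109]
tool_rot: [-0.018, 1.0, 0.0, 0.0]
ft_force: [-2.2, -4.8, -4.1]
grip_width: 0.0291
grasp_force: 61.2
```

Call:
apply_moves:
  targets:
    - [[0,0,-0.025,0,-1],[0,0,-0.025,0,-1],[0,0,0,0,-1],[0,0,0,0,-1]]

```text
clock: 13.77
eef_pos: [0.5011, 0.3754, 0.1108]
tool_rot: [-0.018, 1.0, 0.001, 0.001]
ft_force: [-5.0, -7.2, 5.4]
grip_width: 0.029
grasp_force: 62.2
```

Call:
apply_moves:
  targets:
    - [[0,0,-0.025,0,-1],[0,0,-0.025,0,-1],[0,0,-0.025,0,-1],[0,0,0,0,-1],[0,0,0,0,-1]]

```text
clock: 14.18
eef_pos: [0.5011, 0.3754, 0.1108]
tool_rot: [-0.018, 1.0, 0.001, 0.002]
ft_force: [-8.4, -9.8, 17.1]
grip_width: 0.0293
grasp_force: 63.7
```

Call:
apply_moves:
  targets:
    - [[0,0,-0.025,0,-1],[0,0,0,0,-1],[0,0,0,0,-1],[0,0,0,0,-1]]

```text
clock: 14.52
eef_pos: [0.5011, 0.3754, 0.1108]
tool_rot: [-0.018, 1.0, 0.001, 0.002]
ft_force: [-9.3, -11.2, 21.7]
grip_width: 0.0293
grasp_force: 64.2
```

Seated with a load change of about 28 N. I back off the load, release and lift clear.

Call:
apply_moves:
  targets:
    - [[0,0,0.05,0,-1],[0,0,0.05,0,-1],[0,0,0.03,0,-1],[0,0,0,0,-0.2],[0,0,0,0,0.2],[0,0,0,0,0.3],[0,0,0,0,0.3],[0,0,0,0,0.3]]

```text
clock: 15.18
eef_pos: [0.5016, 0.3762, 0.1097]
tool_rot: [-0.018, 1.0, 0.001, 0.001]
ft_force: [0.6, -0.2, -0.4]
grip_width: 0.0553
grasp_force: 0.0
```

Call:
apply_moves:
  targets:
    - [[0,0,0.2,0,0.3],[0,0,0.5,0,0.3],[0,0,0.7,0,0.3],[0,0,0.7,0,0.3],[-0.6,0,0,0,0.1],[-0.65,0,0,0,0.1],[0,0,0,0,0.1],[0,0,0,0,0.1]]

```text
clock: 15.85
eef_pos: [0.4502, 0.3755, 0.1938]
tool_rot: [-0.018, 1.0, 0.0, 0.0]
ft_force: [0.4, 0.3, 0.4]
grip_width: 0.0475
grasp_force: 0.0
```

Run:
```python
from h import *
c=imaging.get_calibration("side");im,d=imaging.camera("side");X=cloud(c,d).reshape(-1,3);o=get_obs()
print(o["eef_pos"],o["ft_force"])
h=cv2.cvtColor(im,cv2.COLOR_BGR2HSV).reshape(-1,3)
n=(abs(X[:,0]-.48)<.09)&(abs(X[:,1]-.375)<.09)&(X[:,2]>.06)
q=X[n&(h[:,0]<14)&(h[:,1]>110)&(X[:,2]>.1)];print("block",len(q),(q.min(0)+q.max(0))/2,q.max(0))
k=n&(h[:,2]<50)&(X[:,0]<.475)&(X[:,2]>.1)&(X[:,2]<.14);print("knob",k.sum(),np.median(X[k],0),X[k].min(0),X[k].max(0))
cv2.imwrite("pics/four.png",cv2.resize(im[160:300,210:350],(560,560),interpolation=cv2.INTER_CUBIC))
```

```text
[0.45113889 0.37560913 0.19362541] [-0.19319072 -0.1549532  -0.49960291]
block 306 [0.45810784 0.39717161 0.35749901] [0.5186684  0.43360714 0.61495683]
knob 38 [0.44995654 0.3800371  0.13116298] [0.44370848 0.36710713 0.12188942] [0.45614034 0.38556154 0.13651135]
```

View pics/four.png

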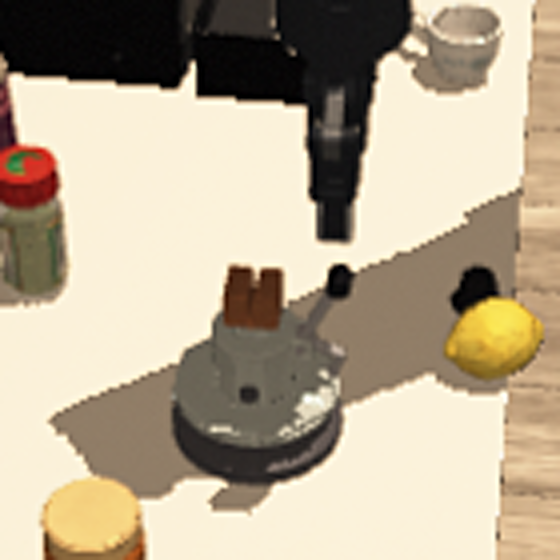

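The side view shows the holder flush on the flange, with the handle still up and its knob at (340,280). I pinch the knob and bring it down along its arc.

Call:
apply_moves:
  targets:
    - [[-0.02,0,-0.5,0,0.1],[0,0,-0.5,0,0.1],[0,0,-0.4,0,0.1],[0,0,-0.23,0,0.1],[0,0,-0.1,0,0.1],[0,0,0,0,0.1],[0,0,0,0,0.1]]

```text
clock: 16.48
eef_pos: [0.451, 0.3755, 0.1241]
tool_rot: [-0.018, 1.0, 0.0, 0.0]
ft_force: [0.4, -0.2, 0.1]
grip_width: 0.0468
grasp_force: 0.0
```

Call:
apply_moves:
  targets:
    - [[0,0,0,0,-0.2],[0,0,0,0,-0.5],[0,0,0,0,-1],[0,0,0,0,-1],[0,0,0,0,-1],[0,0,0,0,-1],[0,0,0,0,-1]]

```text
clock: 17.07
eef_pos: [0.4505, 0.3752, 0.1247]
tool_rot: [-0.018, 1.0, 0.0, 0.001]
ft_force: [-0.0, -1.6, 5.6]
grip_width: 0.0167
grasp_force: 59.0
```

Now the arc in reverse, half of it first.

Call:
apply_moves:
  targets:
    - [[-0.116,0,-0.059,0,-1],[-0.161,0,-0.11,0,-1],[-0.143,0,-0.132,0,-1],[-0.122,0,-0.152,0,-1],[0,0,0,0,-1],[0,0,0,0,-1]]

```text
clock: 17.57
eef_pos: [0.4278, 0.3748, 0.1042]
tool_rot: [-0.018, 1.0, -0.001, -0.001]
ft_force: [1.0, -1.6, -2.4]
grip_width: 0.0165
grasp_force: 58.7
```

Call:
apply_moves:
  targets:
    - [[-0.098,0,-0.169,0,-1],[-0.071,0,-0.181,0,-1],[-0.044,0,-0.19,0,-1],[-0.015,0,-0.15,0,-1],[0,0,0,0,-1],[0,0,0,0,-1]]

```text
clock: 18.07
eef_pos: [0.4202, 0.3752, 0.0777]
tool_rot: [-0.017, 1.0, -0.0, 0.001]
ft_force: [3.5, -2.3, 0.3]
grip_width: 0.0166
grasp_force: 58.9
```

Call:
apply_moves:
  targets:
    - [[0,0,-0.03,0,-1],[0,0,-0.03,0,-1],[0,0,0,0,-1],[0,0,0,0,-1]]

```text
clock: 18.4
eef_pos: [0.4198, 0.3754, 0.0767]
tool_rot: [-0.018, 1.0, 0.0, 0.001]
ft_force: [0.6, -4.6, 10.6]
grip_width: 0.0168
grasp_force: 59.9
```

Call:
apply_moves:
  targets:
    - [[0,0,-0.03,0,-1],[0,0,-0.03,0,-1],[0,0,0,0,-1],[0,0,0,0,-1]]

```text
clock: 18.73
eef_pos: [0.4191, 0.3755, 0.0757]
tool_rot: [-0.018, 1.0, 0.001, 0.0]
ft_force: [-2.9, -6.2, 18.5]
grip_width: 0.0169
grasp_force: 60.9
```

The handle is hard against its stop. I relax, release and retreat.

Call:
apply_moves:
  targets:
    - [[0,0,0.05,0,-1],[0,0,0.04,0,-1],[0,0,0,0,-0.3],[0,0,0,0,0.1],[0,0,0,0,0.1],[0,0,0,0,0.1],[0,0,0,0,0.1]]

```text
clock: 19.32
eef_pos: [0.4189, 0.3754, 0.0761]
tool_rot: [-0.018, 1.0, -0.0, -0.001]
ft_force: [-0.7, -0.2, 0.0]
grip_width: 0.047
grasp_force: 0.0
```

Call:
apply_moves:
  targets:
    - [[0,0,0.3,0,0.1],[0,0,0.7,0,0.1],[0,0,0.8,0,0.1],[0,0,0.8,0,0.1],[-0.5,0,0.5,0,0.1],[-0.8,0,0,0,0.1],[-0.8,0,0,0,0.1],[0,0,0,0,0.1]]

```text
clock: 19.98
eef_pos: [0.3305, 0.3744, 0.2007]
tool_rot: [-0.02, 1.0, -0.0, -0.002]
ft_force: [-0.5, -0.4, -0.6]
grip_width: 0.0468
grasp_force: 0.0
```

Run:
```python
from h import *
c=imaging.get_calibration("side");im,d=imaging.camera("side");X=cloud(c,d).reshape(-1,3);o=get_obs()
print(o["eef_pos"],o["ft_force"])
h=cv2.cvtColor(im,cv2.COLOR_BGR2HSV).reshape(-1,3)
n=(abs(X[:,0]-.46)<.09)&(abs(X[:,1]-.375)<.09)&(X[:,2]>.06)&(X[:,2]<.14)
q=X[n&(h[:,0]<14)&(h[:,1]>110)&(X[:,2]>.113)];print("block",len(q),(q.min(0)+q.max(0))/2,q.max(0))
k=n&(h[:,2]<50)&(X[:,0]<.45)&(X[:,2]<.12);print("knob",k.sum(),np.median(X[k],0),X[k].min(0),X[k].max(0))
cv2.imwrite("pics/five.png",cv2.resize(im[160:300,210:350],(560,560),interpolation=cv2.INTER_CUBIC))
```

```text
[0.33284196 0.37498121 0.2007862 ] [ 0.69809279  0.55755787 -1.08319631]
block 134 [0.50073336 0.37461807 0.11960085] [0.51797173 0.39170019 0.12605566]
knob 41 [0.41914821 0.37957379 0.08517723] [0.41287582 0.36867798 0.07391789] [0.42562739 0.38733368 0.08865884]
```

View pics/five.png

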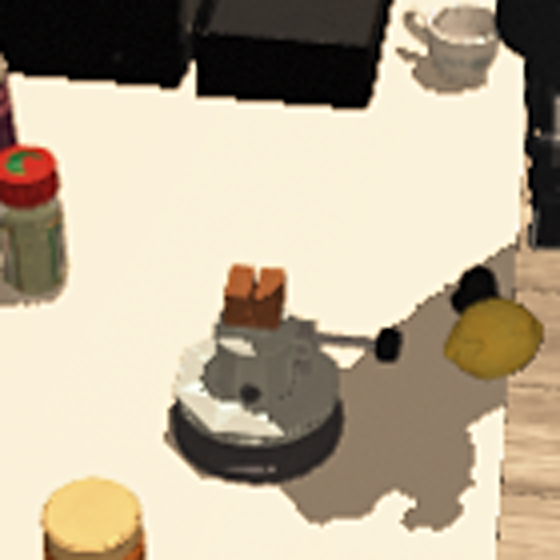

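The view shows the holder upright and flush, with its handle level and the knob at (388,345). The knob top is about 0.087, which matches closed, and the bystanders haven't moved.

```bash
python3 -c "
from h import *
print(order.job_done())"
```

```text
the job is handed in; nothing more can be done
None
```

The recipe-card holder is on its ball mount: seated with a load change of about 28 N, upright, handle pressed down to its stop, nothing around it disturbed; handed in at about 20 s, with no verdict returned.

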